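Open the stone scanner's cover and hold it up

TASK

The stone in the scanner has to be changed: open the scanner's hinged cover and keep holding it up. First, before sliding the catch, tug the cover up by its handle until it either comes freely or stops after a few millimetres of play, to learn whether it is caught; if it is, slide the catch fully back to free it. Then lift the cover well open (about 60 degrees) and finish with the fingers still holding it there, still, because it falls shut on its own; leave the dish, the loupe and the tweezers where they are.

Things in the scene. Friction and masses are not known exactly. Their poses are not given: they have to be found in the camera images.
- scanner: Black box fixed to the desk, 160 (x) by 344 (y) by 110 (z) mm, flat top. Origin under its middle at desk height, turned only about z: x points from its front (robot side) to its back, y to its left. The brass-coloured cover fills the top from x -78 to +60, y -64.5 to +64.5 mm, flush with the housing; the catch stands on the top, left of the cover (+y).
- cover (a joint): Cover angle, rad: 0 shut, grows as the front edge rises, 1.35 fully up. Hinged at its back edge; 5 mm plate with a 38 mm skirt in front, 0.2 to 0.45 kg, lifts with 1 to 3 N at the handle, falls shut when let go. If caught it rises only about 0.06 rad (7 mm at the handle) and stops hard; else it swings freely. Which it is cannot be seen: the catch looks the same either way.
- cover_bar (a point): Middle of the handle's grip bar: round dark steel, 10 mm thick, 66 mm clear between its two posts, parallel to the hinge (scanner y). Shut, it is at scanner (-48, 0, 147) mm, 37 mm above the cover. It can turn in the fingers' grip as the cover swings, so the gripper may stay pointing down.
- cover_hinge (a point): Middle of the hinge line, at scanner (60, 0, 105) mm; the line runs along scanner y. The grip bar circles it at 116 mm radius, from 108 mm in front of it and 42 mm above when shut.
- catch (a joint): Travel of the sliding catch, m: 0 home (nearest the cover), 0.026 fully back; starts at 0 to 0.003. It slides along scanner +y, away from the cover, takes 2 to 3 N and stays where left. The first 8 mm or more are free play, then it drags a hidden tongue: only fully back surely frees the cover, which then stays free.
- catch_grip (a point): Grip point of the catch's ribbed aluminium upright fin, 16 (x) by 12 (y) mm, 38 mm tall above the scanner's top; the point is on its axis, 26 mm above the top. With the catch home it is at scanner (-45, 100, 136) mm. Pinch it across scanner x from above, or push it from the cover's side.
- dish: Bystander: aluminium stone dish, 52 mm wide, 18 mm high, standing on the scanner's top right of the cover. Origin under its middle.
- loupe: Bystander: hand loupe, 60 by 26 by 24 mm, on the desk right of the scanner. Origin under its lens.
- tweezers: Bystander: steel tweezers 130 mm long, 8 mm high, lying on the desk left of the scanner. Origin under their middle.

How it is judged:
On the way:
1. the cover is tugged up a little while the catch has not been slid (value of joint cover above 0.02 rad and value of joint catch below 0.007 m), for 0.2 s.
At the end, for the whole second after the job is handed in: The cover stands open more than 0.85 rad (49 degrees), turning slower than 0.2 rad/s, with the gripper's fingers bearing on it (over 0.3 N) and none of the bystanders touching it; dish, loupe and tweezers are within 30 mm of where they were (value of joint cover above 0.85 rad and velocity of joint cover between -0.2 and 0.2 rad/s and contact force between the fingers and cover above 0.3 N and contact force between each of dish, loupe, tweezers and cover below 0.1 N and distance of each of dish, loupe, tweezers from where it was at the start of the episode below 0.03 m); the arm keeps its last pose, push and grip.
It fails at once if the dish is displaced by more than 30 mm (distance of dish from where it was at the start of the episode above 0.03 m).
It fails at once if the loupe is displaced by more than 30 mm (distance of loupe from where it was at the start of the episode above 0.03 m).
It fails at once if the tweezers is displaced by more than 30 mm (distance of tweezers from where it was at the start of the episode above 0.03 m).
It also fails if it takes over 48 s, if anything falls off the work surface, if the arm or the gripper's body presses on something with over 40 N, if the wrist force passes 120 N, or if a joint passes its speed limit or range.

ROBOT

A 6-joint arm with a two-finger parallel gripper is mounted at the origin on the work surface. World frame = base frame: x ahead of the robot, y to its left, z up, the work surface at z = 0. Lengths are in m, angles in rad, forces in N, time in s.
With the tool pointing down it reaches from about 0.35 to 0.775 m from the base axis. Payload 7.3 kg.
Tool frame: the origin (TCP) lies on the centre line of the jaws, within the pads' length; the fingertips stand 11 mm ahead of it and the grasp point (between the pads) lies 8 mm behind it; z points along the fingers, y is the direction in which the jaws open and shut (so a half turn about z gives the same grasp; the last joint's range is limited). The gripper opens to 92 mm and grips with 3 to 60 N. Pads are 19 mm wide; open, the fingers measure 130 mm over their backs; the gripper's body (75 mm by 190 mm) begins 47 mm behind the grasp point.
Start: joints at [1.012, 0.342, 1.524, -0, 1.275, -0.146], TCP at [0.211, 0.481, 0.238] pointing down, gripper open.
Joint ranges: [-2.53, 2.53], [-0.77, 2.02], [0.04, 2.7], [-1, 4.14], [0.28, 2.66], [-3.11, 3.11]. Speed limits (rad/s): [2.57, 2.57, 3.14, 3.14, 3.14, 3.14].

INTERFACE

Orientations are given as [roll, pitch, yaw] about the fixed x, y, z axes, in that order (R = Rz(yaw) Ry(pitch) Rx(roll)).
In Python, from cell import robot gives the robot as it stands.
- The arm moves only by the tool jog_arm, never from a script. Its argument "deltas" is one flat list of numbers, 6 for each row, row after row: the shift along the world's x, y, z in units of 0.1 m (1.0 is 0.1 m), then the turn, a rotation vector about the world's x, y, z in units of 90 degrees (1.0 is 90 degrees). A call has 1 to 5 rows; each row is the pose to reach, as a shift and turn from the pose commanded when the call began; what a row does not reach only later rows make up. A row lasts 1/12 s, in which the tool goes at most 41.7 mm and 7.16 degrees, less where a joint would pass 70% of its speed; a pose out of reach is approached as far as the arm can. A call with a number of a shift or a turn outside -1 to 1 is refused whole. A call with a gripper value outside its range is refused whole. "claw" is the opening, from 0 (shut) to 1 (fully open), set as the call begins (left out, the last holds). The fingers move at their own pace and stop on an object; "newtons" is the grip in N (left out, the last holds). Time passes only in rows, so rows that repeat a pose let the fingers close. It gives the time, the measured TCP pose, the force and the opening at its end, in the units of the state.
- robot.observe(): the state, without advancing time (a new reading comes with each control period).
- robot.read_camera(name): name is "scene" or "top"; returns the picture (384x512x3 uint8, red, green, blue); there is no depth.
- robot.camera_params(name): a dict with "fx", "fy", "cx", "cy" (pixels), "R" (3x3) and "t" (3): a world point X has camera coordinates R X + t. Camera axes: x right, y down, z forward; pixel columns grow to the right and rows downward; lengths in m; the calibration is good to about 2 mm. A picture is of the moment at which its call begins. camera_params takes no time and is no camera call.
- robot.hand_in(): hands the job in, once; it reports no verdict.
The state is a dict: "time": time; "qpos": joint angles; "qvel": joint speeds; "joint_efforts": joint torques, N m; "tool_pos": TCP position; "tool_rot": TCP orientation; "contact_force": force on the tool from outside, world axes, zero at the start; "torque": the same for the moment, N m; "opening": finger opening in m.
Only numpy, scipy, OpenCV 4.12 (cv2) and the standard library are available. Lean on these libraries where they do the work, as an engineer would, in place of code of your own. Each camera call takes 0.05 s, during which the arm holds its last target. There are 200 camera calls.

## Working session

There is one attempt and no reset: what is moved stays moved. The work goes in short steps, Python scripts to look and compute and a tool call to move; the robot and the scene stay as the last step left them, time stands still between calls to the robot, and variables do not carry over. Pictures are saved under pics/ and viewed, about 8 in all and at most 12, crops included, and the job is handed in when it is done.

Besides the shell and the picture viewer there is one more tool, called after "Emit:" as name(argument=value, ...) on one line, values as JSON. jog_arm: Moves the arm, as the interface text tells. Its arguments: {"type":"object","properties":{"deltas":{"type":"array","items":{"type":"number"}},"claw":{"type":"number"},"newtons":{"type":"number"}},"required":["deltas"]}

```bash
ls; mkdir -p pics; python3 - <<'E'
from cell import robot
import cv2
for n in ("scene","top"):
    cv2.imwrite(f"pics/{n}0.png",cv2.cvtColor(robot.read_camera(n),cv2.COLOR_RGB2BGR))
    print(robot.camera_params(n))
print(robot.observe())
E
```

```text
pics
{'fx': 438.48198578655763, 'fy': 438.48198578655763, 'cx': 261.02939599013285, 'cy': 186.00918773555458, 'R': array([[ 0.42036763,  0.90714609,  0.01941742],
       [ 0.57800648, -0.25122698, -0.77639778],
       [-0.69942803,  0.33759588, -0.62994401]]), 't': array([-0.26643476, -0.27591959,  1.51440578])}
{'fx': 469.44389296819674, 'fy': 469.44389296819674, 'cx': 257.7435650041862, 'cy': 190.6684106938077, 'R': array([[-0.02857413, -0.99944487, -0.01713118],
       [-0.98655516,  0.03095618, -0.16047004],
       [ 0.16091127,  0.01231557, -0.98689204]]), 't': array([0.0327851 , 0.61322089, 1.24367762])}
{'time': 0.1, 'qpos': array([ 1.01199426e+00,  3.42637227e-01,  1.52490499e+00, -2.87469064e-05,
        1.27544053e+00, -1.46007673e-01]), 'qvel': array([-0.00024028, -0.00093749, -0.00321065,  0.00218774, -0.00100795,
       -0.00034649]), 'joint_efforts': array([ 1.43978134e-03, -4.32006454e+01, -2.44693547e+01,  7.19248247e-02,
        5.26119035e-02, -8.84690721e-07]), 'tool_pos': array([0.21041563, 0.48060174, 0.23712844]), 'tool_rot': array([-3.14021335e+00, -1.75045592e-04,  2.72880653e+00]), 'contact_force': array([-0.12033175, -0.4085464 ,  0.00549806]), 'torque': array([0.02954714, 0.00767811, 0.01452567]), 'opening': 0.09187248621833671}
```

View pics/top0.png

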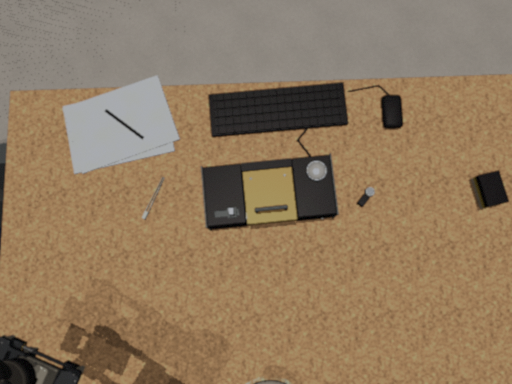

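View pics/scene0.png

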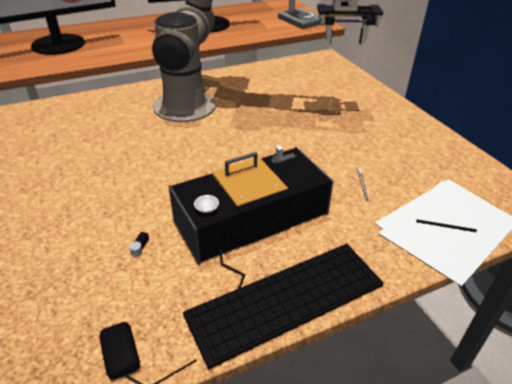

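The top view shows the scanner centred near (270,192), with the brass cover spanning about 245–296 × 168–223. The bar is at (271,209), the catch fin near (233,212), the dish at (317,170), the loupe at (366,196) and the tweezers at (152,200). The scene view shows the handle at (241,163) and the catch at (280,153).

```bash
cat > h.py <<'E'
import numpy as np, cv2
from cell import robot
def ray(n,uv):
    p=robot.camera_params(n); d=p['R'].T@np.array([(uv[0]-p['cx'])/p['fx'],(uv[1]-p['cy'])/p['fy'],1.]); return -p['R'].T@p['t'],d
def onplane(n,uv,z):
    c,d=ray(n,uv); return c+d*(z-c[2])/d[2]
def proj(n,X):
    p=robot.camera_params(n); c=p['R']@np.asarray(X)+p['t']; return np.array([p['cx']+p['fx']*c[0]/c[2],p['cy']+p['fy']*c[1]/c[2]])
def brass(im):
    h=cv2.cvtColor(im,cv2.COLOR_BGR2HSV); return h
E
python3 - <<'E'
from h import *
im=cv2.imread('pics/top0.png'); sc=cv2.imread('pics/scene0.png')
hs=cv2.cvtColor(im,cv2.COLOR_BGR2HSV)
print(hs[190,270],hs[215,255],hs[250,270],hs[180,225])
# dark housing + everything inside: mask of not-desk in ROI
roi=np.zeros(im.shape[:2],np.uint8); roi[150:235,195:345]=1
def rect(mask,z,name):
    cs,_=cv2.findContours(mask,cv2.RETR_EXTERNAL,cv2.CHAIN_APPROX_NONE); c=max(cs,key=cv2.contourArea)
    P=np.array([onplane('top',q[0],z)[:2] for q in c],np.float32)
    r=cv2.minAreaRect(P); print(name,np.round(r[0],4),np.round(r[1],4),r[2]); return r
b=cv2.inRange(hs,(18,120,60),(30,255,255))*roi
sub=im[150:235,195:345]
dark=((hs[...,2]<60).astype(np.uint8)*255)*roi
d2=cv2.morphologyEx(dark,cv2.MORPH_OPEN,np.ones((3,3),np.uint8))
b=b.copy(); b[:166]=0;b[224:]=0;b[:,:242]=0;b[:,298:]=0
rect(cv2.morphologyEx(b,cv2.MORPH_CLOSE,np.ones((15,15),np.uint8)),.11,'cover')
rect(cv2.morphologyEx(d2,cv2.MORPH_CLOSE,np.ones((3,3),np.uint8)),.11,'housing')
v=np.hstack([cv2.resize(im[155:235,195:345],None,fx=5,fy=5,interpolation=cv2.INTER_CUBIC)])
w=cv2.resize(sc[135:265,160:340],None,fx=4,fy=4,interpolation=cv2.INTER_CUBIC)
cv2.imwrite('pics/topc.png',v); cv2.imwrite('pics/scc.png',w)
E
```

```text
[ 22 115 166] [ 23 109 166] [ 16 112 162] [12 26 49]
cover [ 0.5911 -0.0159] [0.1439 0.1339] 4.080678939819336
housing [ 0.6001 -0.0156] [0.1652 0.3394] 3.9930813312530518
```

View pics/topc.png

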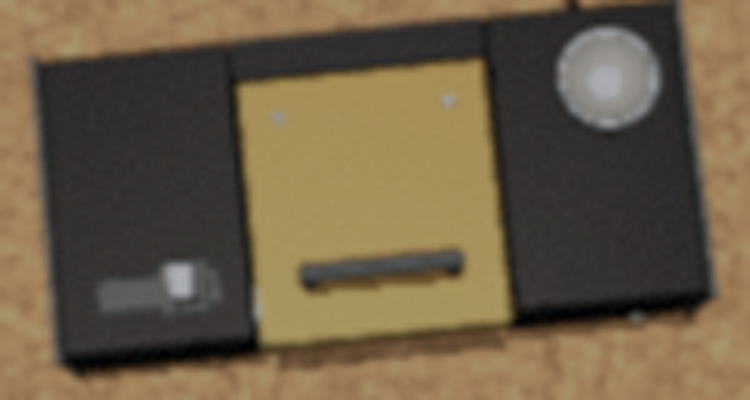

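View pics/scc.png

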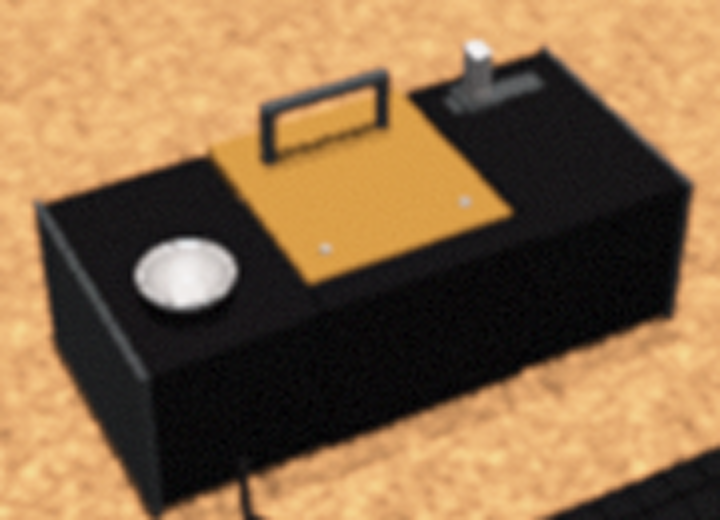

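Crops: in the top view the bar runs from crop (302,275) to (462,262) and the fin top is at (180,280). In the scene view the bar's ends are at about (266,107) and (386,77) and the fin top is at (477,47). Next I triangulate these.

```bash
python3 - <<'E'
from h import *
T=lambda u,v:((u+.5)/5+195-.5,(v+.5)/5+155-.5)
S=lambda u,v:((u+.5)/4+160-.5,(v+.5)/4+135-.5)
def tri(a,b):
    c1,d1=ray('top',a);c2,d2=ray('scene',b);A=np.stack([d1,-d2],1);s=np.linalg.lstsq(A,c2-c1,rcond=None)[0]
    p,q=c1+s[0]*d1,c2+s[1]*d2; return (p+q)/2,np.linalg.norm(p-q)
for n,a,b in [('bar',T(382,267),S(326,92)),('barL',T(302,274),S(386,77)),('barR',T(462,260),S(266,107)),('fintop',T(180,270),S(477,46))]:
    print(n,*tri(a,b))
cor=[T(236,83),T(484,60),T(512,323),T(258,348)]
P=np.array([onplane('top',q,.11)[:2] for q in cor]);print(P)
hc=[T(35,62),T(678,5),T(712,297),T(60,358)]
H=np.array([onplane('top',q,.11)[:2] for q in hc]);print(H)
# fit: scanner coords of the 8 corners
L=np.array([[60,64.5],[60,-64.5],[-78,-64.5],[-78,64.5],[80,172],[80,-172],[-80,-172],[-80,172]])/1e3
W=np.vstack([P,H]);l0=L.mean(0);w0=W.mean(0);U,s,V=np.linalg.svd((L-l0).T@(W-w0));R=(U@V).T
t=w0-R@l0;yaw=np.arctan2(R[1,0],R[0,0]);print('scanner',t,np.degrees(yaw),yaw);print(W-(L@R.T+t))
for n,p in dict(bar=(-.048,0,.147),hinge=(.06,0,.105),catch=(-.045,.1,.136),fintop=(-.045,.1,.148)).items():
    X=np.r_[R@p[:2]+t,p[2]];print(n,X,proj('top',X),proj('scene',X))
from scipy.spatial.transform import Rotation as Ro
o=robot.observe();print(o['tool_pos'],Ro.from_euler('xyz',o['tool_rot']).as_matrix())
E
```

```text
bar [ 0.55288447 -0.01816917  0.14779444] 0.001892832936948622
barL [0.55063352 0.02198146 0.14600581] 0.0010132612472255234
barR [ 0.55525015 -0.05770267  0.14982471] 0.0037667315968303566
fintop [0.55314589 0.08219661 0.15387655] 0.0011418528103437555
[[ 0.65758217  0.05430905]
 [ 0.66577331 -0.07716012]
 [ 0.52590661 -0.08608475]
 [ 0.51688544  0.04612834]]
[[ 0.67236905  0.16070916]
 [ 0.69222204 -0.18102761]
 [ 0.5362988  -0.19034574]
 [ 0.51478355  0.14916412]]
scanner [ 0.60221901 -0.01526017] 3.5453677000965156 0.06187833956054308
[[-0.0005334   0.00148233]
 [-0.00031947 -0.00123373]
 [-0.00245028 -0.0016246 ]
 [-0.00349424  0.00183539]
 [ 0.00093943 -0.00064859]
 [-0.00048014  0.00095626]
 [ 0.0032904   0.00153236]
 [ 0.00304771 -0.00229942]]
bar [ 0.55431087 -0.01822843  0.147     ] [270.64847839 207.35357231] [240.9376175 158.250678 ]
hinge [ 0.66210418 -0.01154984  0.105     ] [266.63592709 169.12991429] [262.57275413 198.59289968]
catch [0.55112125 0.0817657  0.136     ] [231.50931235 210.32725368] [278.24858637 151.81901153]
fintop [0.55112125 0.0817657  0.148     ] [231.1663595  209.76196877] [278.46708912 147.7339381 ]
[0.21041563 0.48060174 0.23712844] [[-9.16006675e-01  4.01162388e-01 -7.13666723e-04]
 [ 4.01162984e-01  9.16005915e-01 -1.19322589e-03]
 [ 1.75045591e-04 -1.37929956e-03 -9.99999033e-01]]
```

Both estimates agree on a bar at about (0.5535, -0.018, 0.147), scanner yaw 3.5° and hinge at about (0.6615, -0.0115, 0.105). I'm moving above the bar.

Emit:
jog_arm(deltas=[0.34, -0.5, 0, 0, 0, -0.07, 0.685, -0.998, 0, 0, 0, -0.14, 0.685, -0.998, 0, 0, 0, -0.14, 0.685, -0.998, 0, 0, 0, -0.14], claw=1, newtons=25)

```text
time: 0.43
tool_pos: [0.2817, 0.3768, 0.2374]
tool_rot: [-3.14, 0.002, 2.504]
contact_force: [0.8, 1.5, 0.3]
opening: 0.0917
```

Emit:
jog_arm(deltas=[0.34, -0.5, 0, 0, 0, -0.07, 0.685, -0.998, 0, 0, 0, -0.14, 0.685, -0.998, 0, 0, 0, -0.14, 0.685, -0.998, 0, 0, 0, -0.14])

```text
time: 0.77
tool_pos: [0.3505, 0.2771, 0.2375]
tool_rot: [-3.141, 0.002, 2.284]
contact_force: [-0.2, 0.7, 0.5]
opening: 0.0915
```

Emit:
jog_arm(deltas=[0.34, -0.5, 0, 0, 0, -0.07, 0.685, -0.998, 0, 0, 0, -0.14, 0.685, -0.998, 0, 0, 0, -0.14, 0.685, -0.998, 0, 0, 0, -0.14])

```text
time: 1.1
tool_pos: [0.4192, 0.1774, 0.2375]
tool_rot: [3.141, 0.002, 2.064]
contact_force: [0.4, -0.2, 0.1]
opening: 0.0918
```

Emit:
jog_arm(deltas=[0.34, -0.5, 0, 0, 0, -0.07, 0.685, -0.998, 0, 0, 0, -0.14, 0.685, -0.998, 0, 0, 0, -0.14, 0.685, -0.998, 0, 0, 0, -0.14])

```text
time: 1.43
tool_pos: [0.4876, 0.0777, 0.2373]
tool_rot: [3.141, 0.002, 1.845]
contact_force: [0.3, 0.0, 0.6]
opening: 0.0916
```

Emit:
jog_arm(deltas=[0.34, -0.5, 0, 0, 0, -0.07, 0.685, -0.998, 0, 0, 0, -0.14, 0.685, -0.998, 0, 0, 0, -0.14, 0.685, -0.998, 0, 0, 0, -0.14])

```text
time: 1.77
tool_pos: [0.5558, -0.0221, 0.2369]
tool_rot: [3.141, 0.002, 1.626]
contact_force: [-1.1, -0.8, 0.6]
opening: 0.0919
```

Emit:
jog_arm(deltas=[-0.02, 0.04, -0.3, 0, 0, 0, -0.02, 0.04, -0.6, 0, 0, 0, -0.02, 0.04, -0.8, 0, 0, 0, -0.02, 0.04, -0.93, 0, 0, 0, -0.02, 0.04, -0.98, 0, 0, 0])

```text
time: 2.18
tool_pos: [0.5493, -0.0124, 0.1371]
tool_rot: [-3.137, -0.001, 1.631]
contact_force: [0.8, 0.7, -0.0]
opening: 0.0923
```

```bash
python3 - <<'E'
from h import *
a=cv2.cvtColor(robot.read_camera('top'),cv2.COLOR_RGB2BGR)[145:245,195:345]
b=cv2.cvtColor(robot.read_camera('scene'),cv2.COLOR_RGB2BGR)[95:235,160:340]
cv2.imwrite('pics/c1.png',np.hstack([cv2.resize(a,(390,260),interpolation=2),cv2.resize(b,(400,311),interpolation=2)[:260]]))
o=robot.observe();print(o['tool_pos'],o['contact_force'],proj('top',o['tool_pos']))
E
```

```text
[ 0.55040186 -0.01294238  0.13893309] [-0.39064164  0.9149301   0.45509227] [268.59129369 209.33811812]
```

View pics/c1.png

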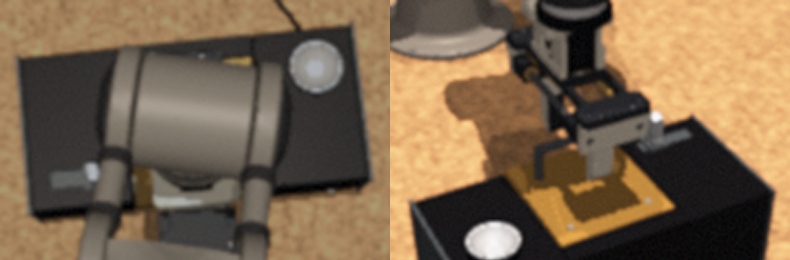

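The right panel shows the finger in front of the handle, inside its posts. The bar sits between the jaws. I'm shifting slightly to centre, then closing.

Emit:
jog_arm(deltas=[0.025, -0.04, 0, 0, 0, 0, 0.025, -0.04, 0, 0, 0, 0, 0.025, -0.04, 0, 0, 0, 0, 0.025, -0.04, 0, 0, 0, 0, 0.025, -0.04, 0, 0, 0, 0], claw=0, newtons=25)

```text
time: 2.7
tool_pos: [0.5538, -0.0181, 0.1403]
tool_rot: [3.141, 0.0, 1.629]
contact_force: [0.8, 0.2, -0.4]
opening: 0.0629
```

Emit:
jog_arm(deltas=[0, 0, 0, 0, 0, 0, 0, 0, 0, 0, 0, 0, 0, 0, 0, 0, 0, 0, 0, 0, 0, 0, 0, 0])

```text
time: 3.03
tool_pos: [0.5536, -0.0181, 0.1397]
tool_rot: [3.141, 0.0, 1.629]
contact_force: [0.5, -0.1, 0.2]
opening: 0.0365
```

Emit:
jog_arm(deltas=[0, 0, 0, 0, 0, 0, 0, 0, 0, 0, 0, 0, 0, 0, 0, 0, 0, 0, 0, 0, 0, 0, 0, 0])

```text
time: 3.37
tool_pos: [0.5528, -0.0181, 0.1396]
tool_rot: [-3.139, -0.0, 1.629]
contact_force: [-13.9, -2.8, 6.4]
opening: 0.0098
```

Emit:
jog_arm(deltas=[0, 0, 0, 0, 0, 0, 0, 0, 0, 0, 0, 0, 0, 0, 0, 0, 0, 0, 0, 0, 0, 0, 0, 0])

```text
time: 3.7
tool_pos: [0.5525, -0.0181, 0.1396]
tool_rot: [-3.139, -0.0, 1.629]
contact_force: [-4.5, -0.2, 3.0]
opening: 0.0087
```

Gripped at about 9–10 mm. Now the tug, in small steps along the arc.

Emit:
jog_arm(deltas=[-0.005, 0, 0.01, 0, 0, 0, 0, 0, 0.02, 0, 0, 0, 0, 0, 0.03, 0, 0, 0, 0.005, 0, 0.04, 0, 0, 0, 0.005, 0, 0.04, 0, 0, 0])

```text
time: 4.12
tool_pos: [0.5542, -0.018, 0.1437]
tool_rot: [-3.142, -0.0, 1.629]
contact_force: [-1.0, 0.3, -2.1]
opening: 0.0089
```

Emit:
jog_arm(deltas=[0.004, 0, 0.01, 0, 0, 0, 0.008, 0, 0.02, 0, 0, 0, 0.012, 0, 0.03, 0, 0, 0, 0.012, 0, 0.03, 0, 0, 0, 0.012, 0, 0.03, 0, 0, 0])

```text
time: 4.53
tool_pos: [0.5555, -0.018, 0.1469]
tool_rot: [3.141, -0.0, 1.629]
contact_force: [-1.7, 0.9, -2.2]
opening: 0.0092
```

Emit:
jog_arm(deltas=[0.004, 0, 0.01, 0, 0, 0, 0.008, 0, 0.02, 0, 0, 0, 0.008, 0, 0.02, 0, 0, 0, 0.008, 0, 0.02, 0, 0, 0])

```text
time: 4.87
tool_pos: [0.5564, -0.0179, 0.1489]
tool_rot: [3.141, -0.0, 1.629]
contact_force: [1.6, 0.7, -3.4]
opening: 0.0091
```

Emit:
jog_arm(deltas=[0.004, 0, 0.01, 0, 0, 0, 0.008, 0, 0.02, 0, 0, 0, 0.008, 0, 0.02, 0, 0, 0, 0.008, 0, 0.02, 0, 0, 0])

```text
time: 5.2
tool_pos: [0.5573, -0.0179, 0.1509]
tool_rot: [3.141, -0.0, 1.629]
contact_force: [3.5, 4.1, -4.5]
opening: 0.0092
```

Emit:
jog_arm(deltas=[0.004, 0, 0.01, 0, 0, 0, 0.008, 0, 0.02, 0, 0, 0, 0.012, 0, 0.03, 0, 0, 0, 0.012, 0, 0.03, 0, 0, 0])

```text
time: 5.53
tool_pos: [0.5588, -0.0178, 0.1539]
tool_rot: [3.14, -0.0, 1.629]
contact_force: [4.7, 3.7, -5.1]
opening: 0.0091
```

```bash
python3 - <<'E'
from h import *
a=cv2.cvtColor(robot.read_camera('scene'),cv2.COLOR_RGB2BGR)[110:230,180:320]
cv2.imwrite('pics/c2.png',cv2.resize(a,None,fx=4.5,fy=4.5,interpolation=2))
for i in range(3):
  robot.read_camera('top');o=robot.observe();print(o['tool_pos'],o['contact_force'],o['torque'],o['opening'])
E
```

```text
[ 0.55876699 -0.01780882  0.1538063 ] [ 6.05780237  3.19253482 -5.97835054] [ 0.58649872 -0.62911277  0.01196018] 0.008565363865165522
[ 0.5587805  -0.01782593  0.1537911 ] [ 4.55440022  3.95447446 -5.55277781] [ 0.51645622 -0.61664182 -0.01377041] 0.009055695695306459
[ 0.55876449 -0.01781939  0.15377978] [ 4.92548343  3.863955   -5.52646097] [ 0.51780664 -0.54883615  0.04585459] 0.009164840059225127
```

View pics/c2.png

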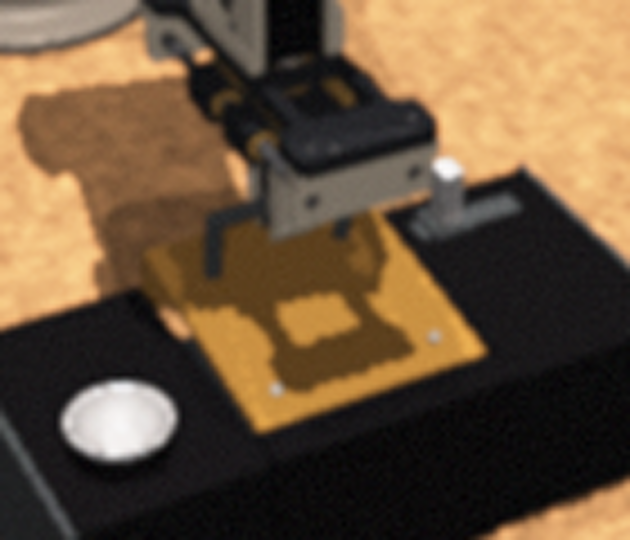

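```bash
python3 - <<'E'
from h import *
X=np.array([.5555,-.056,.147])
for dz,th in ((0,0),(7,.06),(14,.133)):
  dx={0:0,7:.0027,14:.0065}[dz]; print(dz,proj('scene',X+[dx,0,dz/1e3]))
E
```

```text
0 [226.07314846 162.27800742]
7 [226.40756671 160.44458713]
14 [226.92239304 158.845549  ]
```

The bar's right corner is at about (228,159) in scene pixels, against a predicted (227,159) for a 14 mm rise and (226,160.4) for a stop at 7 mm. With only about 5 N on the tool, the cover seems free. I'll continue cautiously along the arc and watch the force.

Emit:
jog_arm(deltas=[0.015, 0.005, 0.015, 0, 0, 0, 0.025, 0.005, 0.03, 0, 0, 0, 0.035, 0.007, 0.045, 0, 0, 0, 0.046, 0.008, 0.064, 0, 0, 0, 0.046, 0.008, 0.064, 0, 0, 0])

```text
time: 6.15
tool_pos: [0.5627, -0.0175, 0.1606]
tool_rot: [-3.142, 0.0, 1.629]
contact_force: [-0.8, 1.0, -2.0]
opening: 0.0091
```

The cover is up 21 mm with only about 2 N, so it is not caught and the catch can stay. I continue the lift.

Emit:
jog_arm(deltas=[0.033, 0.002, 0.047, 0, 0, 0, 0.068, 0.004, 0.093, 0, 0, 0, 0.105, 0.006, 0.139, 0, 0, 0, 0.145, 0.009, 0.184, 0, 0, 0, 0.145, 0.009, 0.184, 0, 0, 0])

```text
time: 6.57
tool_pos: [0.5776, -0.0164, 0.1803]
tool_rot: [3.141, 0.0, 1.629]
contact_force: [-5.6, 0.6, 2.3]
opening: 0.0088
```

Emit:
jog_arm(deltas=[0.038, 0.002, 0.037, 0, 0, 0, 0.078, 0.005, 0.073, 0, 0, 0, 0.12, 0.007, 0.108, 0, 0, 0, 0.163, 0.01, 0.14, 0, 0, 0, 0.163, 0.01, 0.14, 0, 0, 0])

```text
time: 6.98
tool_pos: [0.5939, -0.0153, 0.1948]
tool_rot: [3.14, 0.0, 1.629]
contact_force: [-8.3, 0.5, 6.5]
opening: 0.0087
```

A radial force of about 10 N builds up because my hinge estimate is 1–2 mm off. I correct outward as I go.

Emit:
jog_arm(deltas=[0.03, 0.002, 0.038, 0, 0, 0, 0.07, 0.004, 0.065, 0, 0, 0, 0.112, 0.007, 0.09, 0, 0, 0, 0.154, 0.01, 0.112, 0, 0, 0, 0.154, 0.01, 0.112, 0, 0, 0])

```text
time: 7.4
tool_pos: [0.6099, -0.0142, 0.2051]
tool_rot: [3.14, 0.0, 1.629]
contact_force: [-5.5, 2.2, 6.5]
opening: 0.0092
```

Emit:
jog_arm(deltas=[0.044, 0.003, 0.033, 0, 0, 0, 0.09, 0.006, 0.054, 0, 0, 0, 0.137, 0.009, 0.07, 0, 0, 0, 0.184, 0.012, 0.082, 0, 0, 0, 0.184, 0.012, 0.082, 0, 0, 0])

```text
time: 7.82
tool_pos: [0.6286, -0.013, 0.2126]
tool_rot: [3.139, 0.0, 1.629]
contact_force: [-2.5, 1.6, 4.6]
opening: 0.009
```

Emit:
jog_arm(deltas=[0.05, 0.003, 0.018, 0, 0, 0, 0.1, 0.006, 0.031, 0, 0, 0, 0.148, 0.009, 0.037, 0, 0, 0, 0.188, 0.012, 0.042, 0, 0, 0, 0.188, 0.012, 0.042, 0, 0, 0])

```text
time: 8.23
tool_pos: [0.6472, -0.0119, 0.2162]
tool_rot: [3.14, 0.0, 1.629]
contact_force: [-2.3, 2.1, 2.7]
opening: 0.0085
```

Emit:
jog_arm(deltas=[0, 0, 0, 0, 0, 0, 0, 0, 0, 0, 0, 0, 0, 0, 0, 0, 0, 0, 0, 0, 0, 0, 0, 0])

```text
time: 8.57
tool_pos: [0.646, -0.0119, 0.2161]
tool_rot: [3.141, -0.0, 1.629]
contact_force: [-1.5, 2.1, 0.5]
opening: 0.009
```

```bash
python3 - <<'E'
from h import *
a=cv2.cvtColor(robot.read_camera('scene'),cv2.COLOR_RGB2BGR)
cv2.imwrite('pics/s3.png',a); cv2.imwrite('pics/c3.png',cv2.resize(a[70:290,110:400],None,fx=2.7,fy=2.7,interpolation=2))
for i in range(3):
  robot.read_camera('top');o=robot.observe();print(o['time'],o['tool_pos'],o['contact_force'],o['opening'])
E
```

```text
8.6667 [ 0.64601656 -0.01195225  0.2161324 ] [-1.17036082  2.80634446  0.73789798] 0.008923738895233806
8.7167 [ 0.64603536 -0.011939    0.2161203 ] [-1.1414324   1.86798904  0.89142829] 0.008833793873339137
8.7667 [ 0.64602474 -0.01193485  0.21613243] [-1.42875017  3.00809408  0.5019484 ] 0.009066307208366993
```

View pics/c3.png

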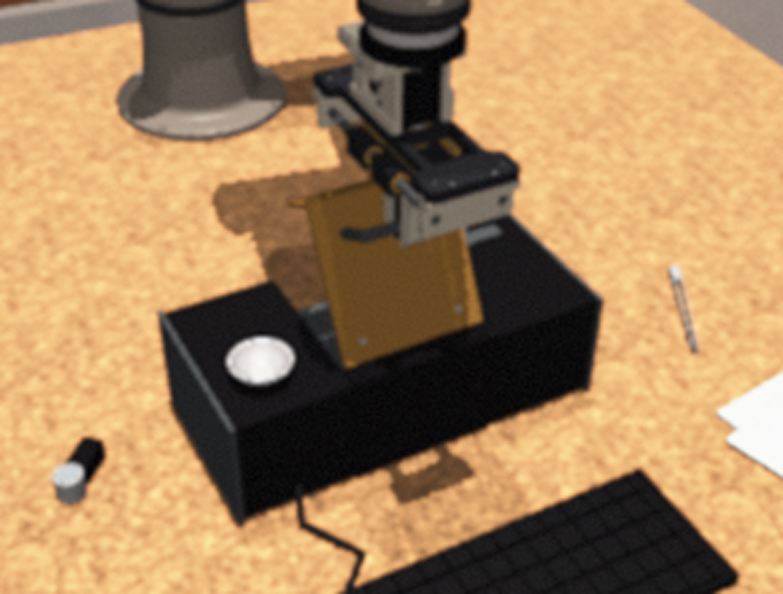

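The cover stands open about 60°, with the bar held between the fingers and the force readings steady. Dish, loupe and tweezers look untouched. I'm handing in.

```bash
python3 - <<'E'
from cell import robot
print(robot.hand_in()); o=robot.observe(); print(o['time'],o['tool_pos'],o['contact_force'],o['opening'])
E
```

```text
the job is handed in; nothing more can be done
None
the job is handed in; nothing more can be done
```

The cover is open to about 61° with the fingers still gripping its bar, and the job is handed in at about 8.8 s of the 48 s allowed. No verdict was reported.

- **Tug:** I gripped the bar and tugged the cover up before touching the catch. It rose 14 mm, and then 21 mm with only about 2 N, well past the 7 mm where a caught cover would stop. It was not caught, so I left the catch alone.
- **Final hold:** The tool stayed still at (0.646, -0.012, 0.216) and the finger opening was steady at 9 mm on the bar. The 61° comes from the tool position and my estimated hinge line, which is well above the 49° needed.
- **Bystanders:** The last picture shows the cover open and held, with the dish, loupe and tweezers apparently where they were. I judged that by eye and did not measure it.
- **Disagreements:**
  - Partway through the tug the tool force rose to about 5–6 N. It eased to about 2 N once I corrected the path.
  - A radial force of up to about 10 N built up mid-lift, because my hinge estimate was 1–2 mm off. I corrected outward and it dropped to about 1–3 N.

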